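Unscrew the sprung cap of a filter housing

TASK

Unscrew the blue cap of the filter housing anticlockwise, regrasping as often as needed; a spring plunger pushes under it, so keep hold of it as the thread lets go, and never pull it off by force or let it fall. Then lower it, right way up, into the empty white tray, and let go only once it stands on the tray's floor. Leave everything else on the bench where it is, and set the cap down nowhere else.

Things in the scene. Friction and masses are not known exactly. Their poses are not given: they have to be found in the camera images.
- housing: Filter housing on a fixed stand. Origin: on the bench, on the axis of its upright column; z up, own x points to the stand's rod. Grey base plate 8 mm thick, x -55 to 145 mm, y -55 to 55 mm. Column 56 mm across; white flange 76 mm across, its top 103 mm high. A clamp arm runs from the column to the rod below the flange.
- rod_top (a point): Top of the stand's upright steel rod, 12 mm across, 408 mm high, 110 mm from the neck's axis along the housing's x: keep the gripper's body off it.
- neck_top (a point): Top centre of the white threaded neck, 127 mm high, 34 mm across. Right-hand thread: anticlockwise from above, the cap rises 14 mm a turn (2.23 mm per rad). It frees after about 7 rad (1.1 turns, 15.6 mm of rise) and is wholly clear once 23 mm up. The thread locks itself: the cap stays put when released part-way.
- plunger (a joint): Brass spring plunger, 18 mm across, rising out of the neck under the cap: 0 at the start (pressed in, about 6.6 N on the cap) to 0.024 m (fully out, top 156 mm above the bench). It still pushes about 4 N as the cap frees, so a cap that nobody holds is thrown off.
- cap: Blue screw cap, 70 g, round, hollow from below, on the housing's neck at the start (underside 104 mm above the bench). Origin: centre of its underside, z up. Ribbed grip head 46 mm across from 28 to 44 mm above the origin; below it a skirt 42 mm across. Turning it takes about 0.15 N m. Grip the head with some 30 N.
- tray_clean: The empty white square tray, fixed, 125 x 125 mm outside, rim 14 mm high, wall 4 mm. Origin: centre of its underside; its inner floor is 4 mm above that. The cap belongs here. It stands on the bench, whose top is at height 0.
- tray_used: An identical white tray, fixed, that holds a seal ring and a brass slug; the two trays stand at left and right, either way round. Not to be used.
- seal: black rubber seal ring, 44 mm across, 10 mm high, lying in the used tray. Loose; leave it alone. Origin: centre of its underside.
- fitting: brass slug, 24 mm across, 22 mm high, standing in the used tray. Loose; leave it alone. Origin: centre of its underside.
- amber_near: amber bottle with black cap, 54 mm across, 150 mm high, standing close beside the housing. Loose; leave it alone. Origin: centre of its underside.
- beaker: glass beaker, 62 mm across, 80 mm high, close beside the housing on its other side. Loose; leave it alone. Origin: centre of its underside.
- jar: small jar with a green lid, 40 mm across, 50 mm high, on the robot's side of the housing. Loose; leave it alone. Origin: centre of its underside.
- amber_far: amber bottle with black cap, 64 mm across, 170 mm high, standing farther out, at the left or right. Loose; leave it alone. Origin: centre of its underside.
- timer: blue bench timer, 50 x 70 x 35 mm, farther out, at the other side. Loose; leave it alone. Origin: centre of its underside.
There are look-alikes about, which are no part of the job. What is shaped like the tray_clean but orange is not meant. What is shaped like the cap but yellow is not meant.

How it is judged:
By the outcome, as a careful person would: the job done as asked, in the order asked, and still so for the second after the job is handed in, with the robot touching nothing.
It also fails if it takes over 72 s, if anything falls off the work surface, if the arm or the gripper's body presses on something with over 40 N, if the wrist force passes 120 N, or if a joint passes its speed limit or range.

ROBOT

A 6-joint arm with a two-finger parallel gripper is mounted at the origin on the work surface. World frame = base frame: x ahead of the robot, y to its left, z up, the work surface at z = 0. Lengths are in m, angles in degrees, forces in N, time in s.
With the tool pointing down it reaches from about 0.25 to 0.775 m from the base axis. Payload 4 kg.
Tool frame: the origin (TCP) lies at the very end of the fingers, on their centre line; the grasp point (between the pads) lies 19 mm behind it; z points along the fingers, y is the line along which they close (so a half turn about z gives the same grasp; the last joint's range is limited). The gripper opens to 85 mm and grips with 20 to 120 N. Pads are 22 mm wide; open, the fingers measure 114 mm over their backs; the gripper's body (76 mm by 85 mm) begins 54 mm behind the grasp point. The pads swing forward as they close: fully open they stand 13 mm farther back than shut.
Start: joints at [65.999, 4.996, 78.535, -0, 96.463, -5.907], TCP at [0.171, 0.523, 0.231] pointing down, gripper open.
Joint ranges: [-177.83, 177.83], [-43.37, 116.18], [15.69, 146.23], [-61.86, 241.86], [9.47, 152.12], [-147.06, 147.06]. Speed limits (degrees/s): [159.86, 159.86, 180, 180, 180, 180].

INTERFACE

Orientations are given as [roll, pitch, yaw] about the fixed x, y, z axes, in that order (R = Rz(yaw) Ry(pitch) Rx(roll)).
In Python, from plant import robot gives the robot as it stands. The module is installed in compiled form; this text tells all that it offers.
- The arm moves only by the shell command python3 -m crank 'ROWS' [OPENING] [FORCE]. ROWS is JSON, a list of rows, each an object of numbers: "tx", "ty", "tz": the shift along the tool's x, y, z in cm; "wx", "wy", "wz": the turn, a rotation vector about the tool's x, y, z in rad. In form: [{"tx": .., "ty": .., "tz": .., "wx": .., "wy": .., "wz": ..}, ...]. A call has 1 to 20 rows; each row is the pose to reach, as a shift and turn from the pose commanded when the call began, along the tool's axes at that moment; what a row does not reach only later rows make up. A row lasts 1/8 s, in which the tool goes at most 62.5 mm and 10.7 degrees, less where a joint would pass 70% of its speed; a pose out of reach is approached as far as the arm can. A call with a gripper value outside its range is refused whole. OPENING is the opening, from 0 (shut) to 1 (fully open), set as the call begins (- or left out, the last holds). The fingers move at their own pace and stop on an object; FORCE is the grip in N (left out, the last holds). Time passes only in rows, so rows that repeat a pose let the fingers close. It gives the time, the measured TCP pose, the force, the opening and the grip force at its end, in the units of the state.
- robot.get_obs(): the state, without advancing time (a new reading comes with each control period).
- robot.grab_frame(name): name is "scene" or "top" or "wrist"; returns (picture, depth): 384x512x3 uint8, red, green, blue; 384x512 float32, m along the optical axis (not along the pixel's ray), 0 where there is no reading.
- robot.camera_info(name): a dict with "fov_y" (degrees; the focal length in pixels is half the picture's height over the tangent of half this angle, whatever the lens; pixels are square), "cx", "cy" (the principal point, pixels), "rvec" (rotation vector, rad) and "tvec" (3), from world to camera coordinates, as OpenCV has them. Camera axes: x right, y down, z forward; pixel columns grow to the right and rows downward; lengths in m; the calibration is good to about 2 mm. A picture is of the moment at which its call begins: read the wrist's pose just before it. camera_info takes no time and is no camera call; for the wrist camera it gives the pose at the moment of the call.
- robot.close_job(): hands the job in; it is judged then, once.
The state is a dict: "time": time; "qpos": joint angles; "qvel": joint speeds; "effort": joint torques, N m; "eef_pos": TCP position; "tcp_rot": TCP orientation; "ft_force": force on the tool from outside, world axes, zero at the start; "torque": the same for the moment, N m; "grip_width": finger opening in m; "grasp_force": force on a finger pad.
Only numpy, scipy, OpenCV 4.12 (cv2) and the standard library are available. Lean on these libraries where they do the work, as an engineer would, in place of code of your own. Each camera call takes 0.05 s, during which the arm holds its last target. There are 200 camera calls.

## Working session

There is one attempt and no reset: what is moved stays moved. The work goes in short steps, Python scripts to look and compute and a shell command to move; the robot and the scene stay as the last step left them, time stands still between calls to the robot, and variables do not carry over. Pictures are saved under pics/ and viewed, at most 10 in all, crops included, and the job is handed in when it is done.

```bash
mkdir -p pics; cat > h.py <<'E'
import numpy as np, cv2
from plant import robot
from scipy.spatial.transform import Rotation as R
def K(c,h=384):
    f=h/2/np.tan(np.radians(c["fov_y"])/2); return f,c["cx"],c["cy"]
def grab(n,fn=None):
    c=robot.camera_info(n); im,d=robot.grab_frame(n)
    if fn: cv2.imwrite("pics/"+fn,im[:,:,::-1]); np.savez("pics/"+fn+".npz",d=d,im=im,**{k:np.array(v) for k,v in c.items()})
    return im,d,c
def world(c,d):
    f,cx,cy=K(c); v,u=np.mgrid[:d.shape[0],:d.shape[1]]
    P=np.stack([(u-cx)/f*d,(v-cy)/f*d,d],-1)
    Rm=cv2.Rodrigues(np.array(c["rvec"],float))[0]
    return (P-np.array(c["tvec"]).reshape(3))@Rm
E
python3 - <<'E'
from h import *
for n in("top","scene"):
    im,d,c=grab(n,n+"0.png"); print(n,c)
o=robot.get_obs(); print(o)
a=cv2.imread("pics/top0.png");b=cv2.imread("pics/scene0.png")
cv2.imwrite("pics/both.png",cv2.resize(np.hstack([a,b]),(800,300)))
E
```

```text
top {'fov_y': 52.76698793125689, 'cx': 252.9196963078025, 'cy': 194.97863874853232, 'rvec': array([ 2.18351919, -2.1489193 ,  0.04909493]), 'tvec': array([0.02504335, 0.47269344, 1.37286237])}
scene {'fov_y': 45.207072574733566, 'cx': 247.15009239890276, 'cy': 188.95203505917172, 'rvec': array([ 1.38528708,  2.40524958, -0.70965864]), 'tvec': array([ 0.23524832, -0.21726903,  1.62442671])}
{'time': 0.1, 'qpos': array([ 6.59988175e+01,  5.03660976e+00,  7.86162484e+01, -1.40625748e-03,
        9.64636366e+01, -5.90701523e+00]), 'qvel': array([ 0.01350126, -0.12193777, -0.17095308, -0.01737882, -0.05774569,
       -0.03748398]), 'effort': array([ 2.67704454e-03, -3.53012109e+01, -3.14219284e+01, -5.80444475e-05,
        7.86250108e-03,  8.04195878e-06]), 'eef_pos': array([0.17064471, 0.52238346, 0.23023819]), 'tcp_rot': array([-1.79883980e+02, -1.05987534e-02,  1.61905665e+02]), 'ft_force': array([-0.40086254,  0.94887837, -0.70912736]), 'torque': array([0.0108075 , 0.05348407, 0.03021986]), 'grasp_force': 0.0, 'grip_width': 0.08546477753499027}
```

View pics/top0.png

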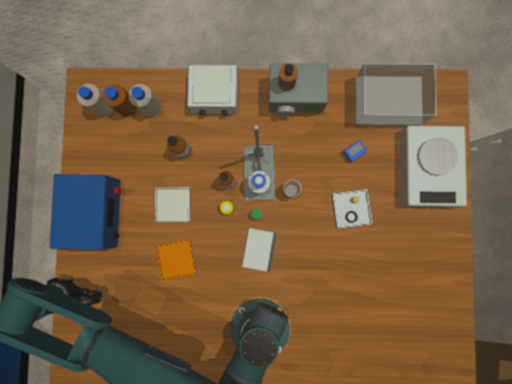

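View pics/scene0.png

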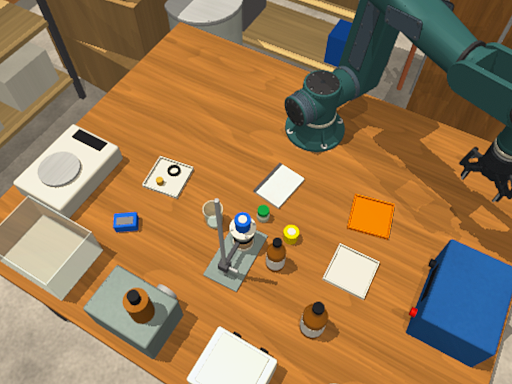

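Top view: cap at (259,181), rod top ~(256,127), near amber bottle (227,179), beaker (291,188), jar (256,214), yellow look-alike (226,208). The clean tray is at (172,204) and the used tray, with ring and slug, at (351,208). The orange tray is at (176,259).

```bash
python3 - <<'E'
from h import *
for n in("top","scene"):
    z=np.load(f"pics/{n}0.png.npz"); c={k:z[k] for k in("fov_y","cx","cy","rvec","tvec")}
    W=world(c,z["d"].astype(float)); im=z["im"]; hsv=cv2.cvtColor(im,cv2.COLOR_RGB2HSV)
    reg=(W[...,0]>.2)&(W[...,0]<.9)&(abs(W[...,1])<.45)
    def rep(name,m):
        p=W[m]; 
        if len(p)<3: print(name,len(p));return
        print(n,name,len(p),"mean",p.mean(0).round(4),"min",np.percentile(p,2,0).round(3),"max",np.percentile(p,98,0).round(3))
    blue=(hsv[...,0]>100)&(hsv[...,0]<130)&(hsv[...,1]>120)&reg
    rep("cap",blue&(W[...,2]>.1)); rep("captop",blue&(W[...,2]>.14))
    white=(hsv[...,1]<60)&(hsv[...,2]>140)&reg
    rep("rod",reg&(W[...,2]>.3)&(abs(W[...,1])<.1)&(W[...,0]>.5))
    rep("rodtop",reg&(W[...,2]>.395)&(abs(W[...,1])<.1)&(W[...,0]>.5))
    if n=="top":
        for nm,(u0,u1,v0,v1,zz,zt) in dict(tray=(150,195,182,228,.008,.03),amber=(215,238,168,190,.1,.2),beaker=(280,304,177,201,.05,.1),jar=(247,266,206,222,.03,.07),yellow=(217,236,199,218,.02,.07),plate=(243,277,144,202,.004,.012)).items():
            m=np.zeros(reg.shape,bool); m[v0:v1,u0:u1]=1
            m&=(W[...,2]>zz)&(W[...,2]<zt); rep(nm,m)
            if nm in("tray","plate"): print(cv2.minAreaRect(W[m][:,:2].astype(np.float32)*1000))
    print(W[230:236,200:206,2].mean())
E
```

```text
top cap 209 mean [0.6423 0.2212 0.3104] min [ 0.365 -0.013  0.144] max [0.814 0.436 1.406]
top captop 208 mean [0.643  0.2222 0.3113] min [ 0.365 -0.013  0.145] max [0.814 0.436 1.406]
top rod 53 mean [0.6196 0.0167 0.3683] min [0.617 0.011 0.304] max [0.626 0.023 0.41 ]
top rodtop 19 mean [0.6214 0.0169 0.4061] min [0.618 0.012 0.397] max [0.626 0.022 0.41 ]
top tray 333 mean [0.4316 0.3246 0.012 ] min [0.373 0.265 0.008] max [0.498 0.388 0.02 ]
((439.0910339355469, 317.317138671875), (133.39791870117188, 143.8110809326172), 2.928645372390747)
top amber 138 mean [0.5228 0.125  0.1235] min [0.505 0.109 0.101] max [0.546 0.147 0.154]
top beaker 102 mean [ 0.4999 -0.1037  0.075 ] min [ 0.466 -0.13   0.054] max [ 0.525 -0.072  0.084]
top jar 86 mean [0.4074 0.0211 0.0505] min [0.392 0.006 0.044] max [0.424 0.037 0.055]
top yellow 134 mean [0.4269 0.1263 0.0442] min [0.407 0.106 0.033] max [0.447 0.147 0.05 ]
top plate 976 mean [0.561  0.0125 0.0083] min [ 0.459 -0.044  0.004] max [0.657 0.069 0.012]
((556.588623046875, 10.59774398803711), (209.90982055664062, 120.90470886230469), 0.9217180013656616)
0.0007114421621990393
scene cap 236 mean [0.5443 0.0187 0.1434] min [ 0.494 -0.073  0.106] max [0.862 0.132 0.223]
scene captop 155 mean [0.5532 0.0155 0.1544] min [ 0.493 -0.074  0.142] max [0.863 0.274 0.227]
scene rod 144 mean [0.6236 0.0179 0.3619] min [0.617 0.011 0.303] max [0.628 0.022 0.407]
scene rodtop 37 mean [0.6222 0.0166 0.4025] min [0.616 0.01  0.395] max [0.627 0.021 0.407]
-0.0018088298422094574
```

```bash
cat >> h.py <<'E'
def totool(p):  # shift in cm in tool axes to reach world p (TCP)
    o=robot.get_obs(); T=R.from_euler("xyz",o["tcp_rot"],degrees=True)
    return (T.inv().apply(np.array(p)-o["eef_pos"])*100).round(2)
E
python3 - <<'E'
from h import *
print(totool([0.505,0.012,0.25]))
c=robot.camera_info("wrist"); Rm=cv2.Rodrigues(np.array(c["rvec"],float))[0]
p=-Rm.T@np.array(c["tvec"]); print("cam in tool cm",totool(p),c["fov_y"])
T=R.from_euler("xyz",robot.get_obs()["tcp_rot"],degrees=True); print(T.inv().apply(Rm[2]))
E
```

```text
[-47.63 -38.13  -1.91]
cam in tool cm [  8.46   0.   -14.3 ] 67.23863526221548
[-3.27127011e-01 -5.03414986e-04  9.44980246e-01]
```

```bash
python3 -m crank '[{"tx":-3.97,"ty":-3.18,"tz":-0.16,"wz":0.15},{"tx":-7.94,"ty":-6.35,"tz":-0.32,"wz":0.3},{"tx":-11.9,"ty":-9.53,"tz":-0.48,"wz":0.45},{"tx":-15.9,"ty":-12.7,"tz":-0.64,"wz":0.6},{"tx":-19.8,"ty":-15.9,"tz":-0.8,"wz":0.75},{"tx":-23.8,"ty":-19.1,"tz":-0.95,"wz":0.9},{"tx":-27.8,"ty":-22.2,"tz":-1.1,"wz":1.05},{"tx":-31.8,"ty":-25.4,"tz":-1.3,"wz":1.2},{"tx":-35.7,"ty":-28.6,"tz":-1.4,"wz":1.35},{"tx":-39.7,"ty":-31.8,"tz":-1.6,"wz":1.5},{"tx":-43.7,"ty":-35,"tz":-1.75,"wz":1.65},{"tx":-47.6,"ty":-38.1,"tz":-1.9,"wz":1.78},{"tx":-47.6,"ty":-38.1,"tz":-1.9,"wz":1.78},{"tx":-47.6,"ty":-38.1,"tz":-1.9,"wz":1.78},{"tx":-47.6,"ty":-38.1,"tz":-1.9,"wz":1.78}]' 1 30
python3 - <<'E'
from h import *
print(robot.get_obs()["qpos"].round(1))
im,d,c=grab("wrist","w1.png")
W=world(c,d.astype(float)); hsv=cv2.cvtColor(im,cv2.COLOR_RGB2HSV)
m=(hsv[...,0]>100)&(hsv[...,0]<130)&(hsv[...,1]>120)&(np.hypot(W[...,0]-.513,W[...,1]-.012)<.06)&(W[...,2]>.08)
t=m&(W[...,2]>.143); p=W[t][:,:2]
print(m.sum(),t.sum(),"z",np.percentile(W[m][:,2],[1,50,99]).round(4), "top z",np.median(W[t][:,2]))
print("circle top",cv2.minEnclosingCircle((p*1000).astype(np.float32)),p.mean(0))
fl=(hsv[...,1]<60)&(abs(W[...,2]-.103)<.004)&(np.hypot(W[...,0]-.513,W[...,1]-.012)<.06); print("flange",fl.sum(),cv2.minEnclosingCircle((W[fl][:,:2]*1000).astype(np.float32)))
E
```

```text
[66.   5.  78.6 -0.  96.5 -5.9]schema error: expected keys tx, ty, tz, wx, wy, wz
Traceback (most recent call last):
IndexError: index -1 is out of bounds for axis 0 with size 0
```

View pics/w1.png

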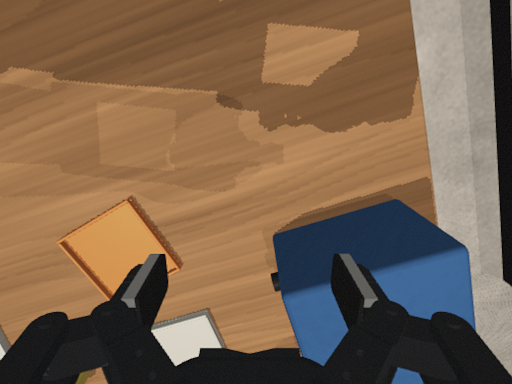

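The picture still shows the start spot (orange tray at (120,250), clean tray's edge at (190,340)), because the move was refused: every row needs all six keys.

```bash
python3 -m crank '[{"tx":-3.97,"ty":-3.18,"tz":-0.16,"wx":0,"wy":0,"wz":0.15},{"tx":-7.94,"ty":-6.35,"tz":-0.32,"wx":0,"wy":0,"wz":0.3},{"tx":-11.9,"ty":-9.53,"tz":-0.48,"wx":0,"wy":0,"wz":0.45},{"tx":-15.9,"ty":-12.7,"tz":-0.64,"wx":0,"wy":0,"wz":0.6},{"tx":-19.8,"ty":-15.9,"tz":-0.8,"wx":0,"wy":0,"wz":0.75},{"tx":-23.8,"ty":-19.1,"tz":-0.95,"wx":0,"wy":0,"wz":0.9},{"tx":-27.8,"ty":-22.2,"tz":-1.1,"wx":0,"wy":0,"wz":1.05},{"tx":-31.8,"ty":-25.4,"tz":-1.3,"wx":0,"wy":0,"wz":1.2},{"tx":-35.7,"ty":-28.6,"tz":-1.4,"wx":0,"wy":0,"wz":1.35},{"tx":-39.7,"ty":-31.8,"tz":-1.6,"wx":0,"wy":0,"wz":1.5},{"tx":-43.7,"ty":-35,"tz":-1.75,"wx":0,"wy":0,"wz":1.65},{"tx":-47.6,"ty":-38.1,"tz":-1.9,"wx":0,"wy":0,"wz":1.78},{"tx":-47.6,"ty":-38.1,"tz":-1.9,"wx":0,"wy":0,"wz":1.78},{"tx":-47.6,"ty":-38.1,"tz":-1.9,"wx":0,"wy":0,"wz":1.78},{"tx":-47.6,"ty":-38.1,"tz":-1.9,"wx":0,"wy":0,"wz":1.78}]' 1 30
cat > w.py <<'E'
import sys
from h import *
print(robot.get_obs()["qpos"].round(1))
im,d,c=grab("wrist",sys.argv[1])
W=world(c,d.astype(float)); hsv=cv2.cvtColor(im,cv2.COLOR_RGB2HSV)
near=np.hypot(W[...,0]-.513,W[...,1]-.012)<.06
m=(hsv[...,0]>100)&(hsv[...,0]<130)&(hsv[...,1]>120)&near&(W[...,2]>.08)
if m.sum()>20:
    zt=np.percentile(W[m][:,2],95); t=m&(W[...,2]>zt-.005); p=W[t][:,:2]
    print(m.sum(),t.sum(),"z top",zt,"circle top",cv2.minEnclosingCircle((p*1000).astype(np.float32)),p.mean(0))
fl=(hsv[...,1]<60)&(abs(W[...,2]-.103)<.004)&near
if fl.sum()>5: print("flange",fl.sum(),cv2.minEnclosingCircle((W[fl][:,:2]*1000).astype(np.float32)))
E
python3 w.py w2.png
```

```text
time: 2.02
eef_pos: [0.5044, 0.0139, 0.2504]
tcp_rot: [-180.0, -0.0, 60.0]
ft_force: [-0.5, 0.1, 1.4]
grip_width: 0.0854
grasp_force: 0.0
[-4.9 -1.  82.6  0.  98.4 25.1]
1655 1386 z top 0.15077144684343113 circle top ((513.654541015625, 6.611242294311523), 55.05577087402344) [0.51205251 0.01077513]
flange 1760 ((511.1322326660156, 8.960126876831055), 37.926513671875)
```

View pics/w2.png

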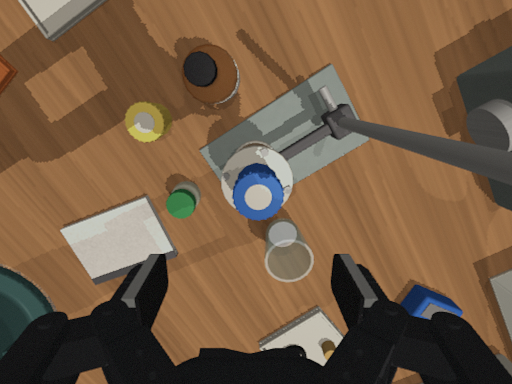

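Wrist view: the blue cap with its white disc is at (258,195), flange behind it, clamp and rod to the upper right. The way down is clear: beaker at (289,255), jar at (180,203), bottle at (210,75).

```bash
python3 - <<'E'
from h import *
z=np.load("pics/w2.png.npz"); c={k:z[k] for k in("fov_y","cx","cy","rvec","tvec")}
W=world(c,z["d"].astype(float)); n=np.hypot(W[...,0]-.512,W[...,1]-.01)<.03
t=n&(W[...,2]>.1455); p=(W[t][:,:2]*1000).astype(np.float32)
print(t.sum(),np.median(W[t][:,2]),cv2.minEnclosingCircle(p),p.mean(0),p.min(0),p.max(0))
print(totool([.5118,.0102,.150]),totool([.5118,.0102,.121]))
E
```

```text
8592 0.3304906835595571 ((514.1041870117188, 13.145235061645508), 29.302270889282227) [517.30664   17.861876] [487.41028  -14.169404] [541.9612   38.00603]
[ 0.04  0.83 10.05] [ 0.04  0.83 12.95]
```

```bash
python3 - <<'E'
from h import *
z=np.load("pics/w2.png.npz"); c={k:z[k] for k in("fov_y","cx","cy","rvec","tvec")}
W=world(c,z["d"].astype(float)); n=np.hypot(W[...,0]-.512,W[...,1]-.01)<.03
t=n&(W[...,2]>.1455)&(W[...,2]<.156); p=(W[t][:,:2]*1000).astype(np.float32)
print(t.sum(),np.median(W[t][:,2]),cv2.minEnclosingCircle(p),p.mean(0),p.min(0),p.max(0))
E
```

```text
1972 0.14958457374736633 ((510.78936767578125, 8.816787719726562), 23.857398986816406) [511.5618    10.050643] [487.41028  -14.169404] [534.2784   32.46981]
```

```bash
python3 -m crank '[{"tx":0,"ty":0.83,"tz":3,"wx":0,"wy":0,"wz":0},{"tx":0,"ty":0.83,"tz":6,"wx":0,"wy":0,"wz":0},{"tx":0,"ty":0.83,"tz":9,"wx":0,"wy":0,"wz":0},{"tx":0,"ty":0.83,"tz":11,"wx":0,"wy":0,"wz":0},{"tx":0,"ty":0.83,"tz":12.5,"wx":0,"wy":0,"wz":0},{"tx":0,"ty":0.83,"tz":13.1,"wx":0,"wy":0,"wz":0},{"tx":0,"ty":0.83,"tz":13.1,"wx":0,"wy":0,"wz":0}]' 0.8
python3 -m crank '[{"tx":0,"ty":0,"tz":0,"wx":0,"wy":0,"wz":0},{"tx":0,"ty":0,"tz":0,"wx":0,"wy":0,"wz":0},{"tx":0,"ty":0,"tz":0,"wx":0,"wy":0,"wz":0},{"tx":0,"ty":0,"tz":0,"wx":0,"wy":0,"wz":0},{"tx":0,"ty":0,"tz":0,"wx":0,"wy":0,"wz":0}]' 0 30
```

```text
time: 2.95
eef_pos: [0.5122, 0.0089, 0.1195]
tcp_rot: [180.0, -0.0, 59.9]
ft_force: [-0.4, -0.2, 0.5]
grip_width: 0.0684
grasp_force: 0.0
time: 3.58
eef_pos: [0.5121, 0.0091, 0.1205]
tcp_rot: [180.0, -0.1, 59.9]
ft_force: [-3.3, 2.5, 6.4]
grip_width: 0.0447
grasp_force: 30.6
```

```bash
python3 - <<'E'
from h import *
o=robot.get_obs(); print(o["ft_force"].round(2),o["torque"].round(3),o["grip_width"],o["grasp_force"],o["qpos"].round(1))
E
```

```text
[-3.33  2.47  6.39] [0.403 0.665 0.029] 0.044732318939514217 30.64581960439682 [-5.4  3.  93.4  0.  83.6 24.7]
```

```bash
python3 -m crank '[{"tx":0,"ty":0,"tz":-0.04,"wx":0,"wy":0,"wz":-0.18},{"tx":0,"ty":0,"tz":-0.08,"wx":0,"wy":0,"wz":-0.36},{"tx":0,"ty":0,"tz":-0.12,"wx":0,"wy":0,"wz":-0.54},{"tx":0,"ty":0,"tz":-0.16,"wx":0,"wy":0,"wz":-0.72}]'
python3 - <<'E'
from h import *
o=robot.get_obs(); print(o["ft_force"].round(2),o["torque"].round(3),o["grip_width"],o["grasp_force"],o["qpos"].round(1))
E
```

```text
time: 4.08
eef_pos: [0.5122, 0.0093, 0.1219]
tcp_rot: [180.0, -0.1, 101.5]
ft_force: [-3.8, 1.9, 5.5]
grip_width: 0.0451
grasp_force: 30.6
[-3.82  1.86  5.51] [ 0.462  0.599 -0.053] 0.045086237390060555 30.599551498889923 [ -5.4   2.9  93.3   0.1  83.7 -16.9]
```

```bash
python3 -m crank '[{"tx":0,"ty":0,"tz":-0.04,"wx":0,"wy":0,"wz":-0.18},{"tx":0,"ty":0,"tz":-0.08,"wx":0,"wy":0,"wz":-0.36},{"tx":0,"ty":0,"tz":-0.12,"wx":0,"wy":0,"wz":-0.54},{"tx":0,"ty":0,"tz":-0.16,"wx":0,"wy":0,"wz":-0.72},{"tx":0,"ty":0,"tz":-0.2,"wx":0,"wy":0,"wz":-0.9},{"tx":0,"ty":0,"tz":-0.24,"wx":0,"wy":0,"wz":-1.08},{"tx":0,"ty":0,"tz":-0.28,"wx":0,"wy":0,"wz":-1.26},{"tx":0,"ty":0,"tz":-0.32,"wx":0,"wy":0,"wz":-1.44},{"tx":0,"ty":0,"tz":-0.36,"wx":0,"wy":0,"wz":-1.62},{"tx":0,"ty":0,"tz":-0.4,"wx":0,"wy":0,"wz":-1.8},{"tx":0,"ty":0,"tz":-0.4,"wx":0,"wy":0,"wz":-1.8}]'
python3 - <<'E'
from h import *
o=robot.get_obs(); print(o["ft_force"].round(2),o["torque"].round(3),o["grip_width"],o["grasp_force"],o["qpos"].round(1))
E
python3 w.py w3.png; python3 - <<'E'
import cv2
a=cv2.imread("pics/w3.png"); cv2.imwrite("pics/w3c.png",cv2.resize(a[150:384,130:390],None,fx=2.3,fy=2.3))
E
```

```text
time: 5.45
eef_pos: [0.5119, 0.0097, 0.1256]
tcp_rot: [179.9, 0.0, -155.6]
ft_force: [-3.0, 4.4, 5.6]
grip_width: 0.0453
grasp_force: 30.7
[-3.04  4.37  5.59] [0.592 0.629 0.062] 0.04534377330698175 30.653764307498932 [-5.300e+00  2.800e+00  9.300e+01  1.000e-01  8.420e+01 -1.197e+02]
[-5.300e+00  2.800e+00  9.300e+01  1.000e-01  8.420e+01 -1.197e+02]
6597 4649 z top 0.15489550609826624 circle top ((516.0524291992188, 2.8014307022094727), 31.762226104736328) [0.50837203 0.00815705]
flange 4556 ((509.43353271484375, 8.980247497558594), 37.40171813964844)
```

View pics/w3c.png

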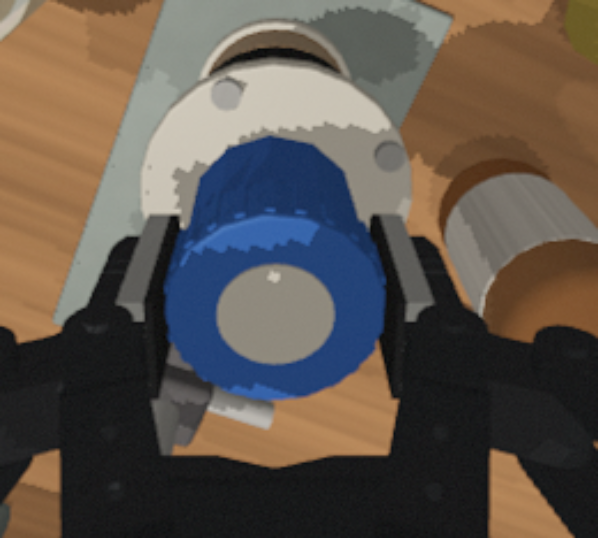

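Cap held squarely between the pads (crop (275,290)), top about 5 mm higher than before: it is turning. Now the regrasp.

```bash
python3 -m crank '[{"tx":0,"ty":0,"tz":0,"wx":0,"wy":0,"wz":0},{"tx":0,"ty":0,"tz":0,"wx":0,"wy":0,"wz":0},{"tx":0,"ty":0,"tz":0,"wx":0,"wy":0,"wz":0},{"tx":0,"ty":0,"tz":0,"wx":0,"wy":0,"wz":0.18},{"tx":0,"ty":0,"tz":0,"wx":0,"wy":0,"wz":0.36},{"tx":0,"ty":0,"tz":0,"wx":0,"wy":0,"wz":0.54},{"tx":0,"ty":0,"tz":0,"wx":0,"wy":0,"wz":0.72},{"tx":0,"ty":0,"tz":0,"wx":0,"wy":0,"wz":0.9},{"tx":0,"ty":0,"tz":0,"wx":0,"wy":0,"wz":1.08},{"tx":0,"ty":0,"tz":0,"wx":0,"wy":0,"wz":1.26},{"tx":0,"ty":0,"tz":0,"wx":0,"wy":0,"wz":1.44},{"tx":0,"ty":0,"tz":0,"wx":0,"wy":0,"wz":1.62},{"tx":0,"ty":0,"tz":0,"wx":0,"wy":0,"wz":1.8},{"tx":0,"ty":0,"tz":0,"wx":0,"wy":0,"wz":1.98},{"tx":0,"ty":0,"tz":0,"wx":0,"wy":0,"wz":2.16},{"tx":0,"ty":0,"tz":0,"wx":0,"wy":0,"wz":2.34},{"tx":0,"ty":0,"tz":0,"wx":0,"wy":0,"wz":2.52},{"tx":0,"ty":0,"tz":0,"wx":0,"wy":0,"wz":2.52}]' 0.75
python3 -m crank '[{"tx":0,"ty":0,"tz":0,"wx":0,"wy":0,"wz":0},{"tx":0,"ty":0,"tz":0,"wx":0,"wy":0,"wz":0},{"tx":0,"ty":0,"tz":0,"wx":0,"wy":0,"wz":0},{"tx":0,"ty":0,"tz":0,"wx":0,"wy":0,"wz":0},{"tx":0,"ty":0,"tz":0,"wx":0,"wy":0,"wz":0}]' 0 30
```

```text
time: 7.75
eef_pos: [0.5122, 0.0085, 0.1248]
tcp_rot: [180.0, 0.0, 60.0]
ft_force: [-0.2, 0.4, 0.4]
grip_width: 0.0643
grasp_force: 0.0
time: 8.38
eef_pos: [0.5119, 0.0088, 0.1249]
tcp_rot: [-180.0, 0.0, 59.9]
ft_force: [-2.6, 0.7, 1.7]
grip_width: 0.0449
grasp_force: 30.5
```

Second stroke, −2.52 rad.

```bash
python3 -m crank '[{"tx":0,"ty":0,"tz":-0.04,"wx":0,"wy":0,"wz":-0.18},{"tx":0,"ty":0,"tz":-0.08,"wx":0,"wy":0,"wz":-0.36},{"tx":0,"ty":0,"tz":-0.12,"wx":0,"wy":0,"wz":-0.54},{"tx":0,"ty":0,"tz":-0.16,"wx":0,"wy":0,"wz":-0.72},{"tx":0,"ty":0,"tz":-0.2,"wx":0,"wy":0,"wz":-0.9},{"tx":0,"ty":0,"tz":-0.24,"wx":0,"wy":0,"wz":-1.08},{"tx":0,"ty":0,"tz":-0.28,"wx":0,"wy":0,"wz":-1.26},{"tx":0,"ty":0,"tz":-0.32,"wx":0,"wy":0,"wz":-1.44},{"tx":0,"ty":0,"tz":-0.36,"wx":0,"wy":0,"wz":-1.62},{"tx":0,"ty":0,"tz":-0.4,"wx":0,"wy":0,"wz":-1.8},{"tx":0,"ty":0,"tz":-0.44,"wx":0,"wy":0,"wz":-1.98},{"tx":0,"ty":0,"tz":-0.48,"wx":0,"wy":0,"wz":-2.16},{"tx":0,"ty":0,"tz":-0.52,"wx":0,"wy":0,"wz":-2.34},{"tx":0,"ty":0,"tz":-0.56,"wx":0,"wy":0,"wz":-2.52},{"tx":0,"ty":0,"tz":-0.56,"wx":0,"wy":0,"wz":-2.52}]'
python3 w.py w4.png
```

```text
time: 10.25
eef_pos: [0.5122, 0.0095, 0.1307]
tcp_rot: [179.9, 0.1, -155.8]
ft_force: [-1.9, 3.9, 2.3]
grip_width: 0.0451
grasp_force: 30.7
[-5.300e+00  2.600e+00  9.260e+01  1.000e-01  8.480e+01 -1.196e+02]
6676 4731 z top 0.16107914345793217 circle top ((517.2007446289062, -4.479484558105469), 39.20027542114258) [0.50799531 0.00779436]
flange 4681 ((509.45977783203125, 9.19621467590332), 37.486846923828125)
```

```bash
python3 -m crank '[{"tx":0,"ty":0,"tz":0,"wx":0,"wy":0,"wz":0},{"tx":0,"ty":0,"tz":0,"wx":0,"wy":0,"wz":0},{"tx":0,"ty":0,"tz":0,"wx":0,"wy":0,"wz":0},{"tx":0,"ty":0,"tz":0,"wx":0,"wy":0,"wz":0.18},{"tx":0,"ty":0,"tz":0,"wx":0,"wy":0,"wz":0.36},{"tx":0,"ty":0,"tz":0,"wx":0,"wy":0,"wz":0.54},{"tx":0,"ty":0,"tz":0,"wx":0,"wy":0,"wz":0.72},{"tx":0,"ty":0,"tz":0,"wx":0,"wy":0,"wz":0.9},{"tx":0,"ty":0,"tz":0,"wx":0,"wy":0,"wz":1.08},{"tx":0,"ty":0,"tz":0,"wx":0,"wy":0,"wz":1.26},{"tx":0,"ty":0,"tz":0,"wx":0,"wy":0,"wz":1.44},{"tx":0,"ty":0,"tz":0,"wx":0,"wy":0,"wz":1.62},{"tx":0,"ty":0,"tz":0,"wx":0,"wy":0,"wz":1.8},{"tx":0,"ty":0,"tz":0,"wx":0,"wy":0,"wz":1.98},{"tx":0,"ty":0,"tz":0,"wx":0,"wy":0,"wz":2.16},{"tx":0,"ty":0,"tz":0,"wx":0,"wy":0,"wz":2.34},{"tx":0,"ty":0,"tz":0,"wx":0,"wy":0,"wz":2.52},{"tx":0,"ty":0,"tz":0,"wx":0,"wy":0,"wz":2.52}]' 0.75
python3 -m crank '[{"tx":0,"ty":0,"tz":0,"wx":0,"wy":0,"wz":0},{"tx":0,"ty":0,"tz":0,"wx":0,"wy":0,"wz":0},{"tx":0,"ty":0,"tz":0,"wx":0,"wy":0,"wz":0},{"tx":0,"ty":0,"tz":0,"wx":0,"wy":0,"wz":0},{"tx":0,"ty":0,"tz":0,"wx":0,"wy":0,"wz":0}]' 0 35
```

```text
time: 12.55
eef_pos: [0.5122, 0.0085, 0.1305]
tcp_rot: [180.0, 0.0, 60.0]
ft_force: [0.5, 0.4, -0.7]
grip_width: 0.0641
grasp_force: 0.0
time: 13.18
eef_pos: [0.512, 0.0087, 0.1306]
tcp_rot: [-180.0, 0.0, 59.9]
ft_force: [-1.7, 0.9, 2.5]
grip_width: 0.0449
grasp_force: 35.5
```

```bash
python3 -m crank '[{"tx":0,"ty":0,"tz":-0.04,"wx":0,"wy":0,"wz":-0.18},{"tx":0,"ty":0,"tz":-0.08,"wx":0,"wy":0,"wz":-0.36},{"tx":0,"ty":0,"tz":-0.12,"wx":0,"wy":0,"wz":-0.54},{"tx":0,"ty":0,"tz":-0.16,"wx":0,"wy":0,"wz":-0.72},{"tx":0,"ty":0,"tz":-0.2,"wx":0,"wy":0,"wz":-0.9},{"tx":0,"ty":0,"tz":-0.24,"wx":0,"wy":0,"wz":-1.08},{"tx":0,"ty":0,"tz":-0.28,"wx":0,"wy":0,"wz":-1.26},{"tx":0,"ty":0,"tz":-0.32,"wx":0,"wy":0,"wz":-1.44},{"tx":0,"ty":0,"tz":-0.36,"wx":0,"wy":0,"wz":-1.62},{"tx":0,"ty":0,"tz":-0.4,"wx":0,"wy":0,"wz":-1.8},{"tx":0,"ty":0,"tz":-0.44,"wx":0,"wy":0,"wz":-1.98},{"tx":0,"ty":0,"tz":-0.48,"wx":0,"wy":0,"wz":-2.16},{"tx":0,"ty":0,"tz":-0.52,"wx":0,"wy":0,"wz":-2.34},{"tx":0,"ty":0,"tz":-0.56,"wx":0,"wy":0,"wz":-2.52},{"tx":0,"ty":0,"tz":-0.6,"wx":0,"wy":0,"wz":-2.7},{"tx":0,"ty":0,"tz":-0.6,"wx":0,"wy":0,"wz":-2.7}]'
python3 w.py w5.png
```

```text
time: 15.18
eef_pos: [0.512, 0.0096, 0.1367]
tcp_rot: [179.9, 0.0, -145.5]
ft_force: [-2.1, 3.9, 2.7]
grip_width: 0.0445
grasp_force: 35.7
[-5.300e+00  2.400e+00  9.210e+01  1.000e-01  8.550e+01 -1.299e+02]
6657 4671 z top 0.16689135957140167 circle top ((511.0081481933594, 9.05936336517334), 23.823183059692383) [0.50836139 0.00741871]
flange 4662 ((510.04498291015625, 9.41460132598877), 37.585880279541016)
```

```bash
python3 -m crank '[{"tx":0,"ty":0,"tz":-0.04,"wx":0,"wy":0,"wz":-0.06},{"tx":0,"ty":0,"tz":-0.08,"wx":0,"wy":0,"wz":-0.12},{"tx":0,"ty":0,"tz":-0.12,"wx":0,"wy":0,"wz":-0.12},{"tx":0,"ty":0,"tz":-0.16,"wx":0,"wy":0,"wz":-0.12},{"tx":0,"ty":0,"tz":-0.16,"wx":0,"wy":0,"wz":-0.12}]'
```

```text
time: 15.85
eef_pos: [0.5118, 0.0091, 0.1377]
tcp_rot: [179.9, -0.0, -138.6]
ft_force: [-3.0, 4.8, 0.8]
grip_width: 0.0448
grasp_force: 35.7
```

```bash
python3 -m crank '[{"tx":0,"ty":0,"tz":-0.03,"wx":0,"wy":0,"wz":0},{"tx":0,"ty":0,"tz":-0.06,"wx":0,"wy":0,"wz":0},{"tx":0,"ty":0,"tz":-0.1,"wx":0,"wy":0,"wz":0},{"tx":0,"ty":0,"tz":-0.1,"wx":0,"wy":0,"wz":0}]'; python3 w.py w6.png
```

```text
time: 16.35
eef_pos: [0.5118, 0.0088, 0.1388]
tcp_rot: [179.9, -0.0, -138.5]
ft_force: [-3.3, 4.1, -0.1]
grip_width: 0.0452
grasp_force: 35.6
[  -5.4    2.3   92.     0.    85.8 -136.8]
6632 4696 z top 0.16896888768643284 circle top ((511.0596008300781, 9.081850051879883), 24.241695404052734) [0.50848356 0.00629142]
flange 4572 ((509.7201232910156, 9.014869689941406), 37.52920913696289)
```

```bash
python3 -m crank '[{"tx":0,"ty":0,"tz":-0.15,"wx":0,"wy":0,"wz":0},{"tx":0,"ty":0,"tz":-0.3,"wx":0,"wy":0,"wz":0},{"tx":0,"ty":0,"tz":-0.45,"wx":0,"wy":0,"wz":0},{"tx":0,"ty":0,"tz":-0.6,"wx":0,"wy":0,"wz":0},{"tx":0,"ty":0,"tz":-0.8,"wx":0,"wy":0,"wz":0},{"tx":0,"ty":0,"tz":-1.0,"wx":0,"wy":0,"wz":0},{"tx":0,"ty":0,"tz":-1.2,"wx":0,"wy":0,"wz":0}]'; python3 w.py w7.png
```

```text
time: 17.27
eef_pos: [0.5122, 0.0086, 0.1512]
tcp_rot: [-180.0, 0.0, -138.5]
ft_force: [0.6, -0.2, -2.1]
grip_width: 0.0449
grasp_force: 35.8
[  -5.4    1.9   90.9   -0.    87.2 -136.9]
6628 4690 z top 0.18135396135417148 circle top ((500.0146179199219, 3.5293960571289062), 54.61835479736328) [0.50888061 0.00607782]
flange 4366 ((509.97247314453125, 9.02631664276123), 37.62004089355469)
```

```bash
python3 -m crank '[{"tx":0,"ty":0,"tz":-2.5,"wx":0,"wy":0,"wz":0},{"tx":0,"ty":0,"tz":-5.5,"wx":0,"wy":0,"wz":0},{"tx":0,"ty":0,"tz":-8.5,"wx":0,"wy":0,"wz":0},{"tx":-0.5,"ty":1,"tz":-9,"wx":0,"wy":0,"wz":0},{"tx":-2.1,"ty":4,"tz":-9,"wx":0,"wy":0,"wz":0},{"tx":-4.2,"ty":8,"tz":-9,"wx":0,"wy":0,"wz":0},{"tx":-6.4,"ty":12,"tz":-9,"wx":0,"wy":0,"wz":0},{"tx":-8.5,"ty":16,"tz":-9,"wx":0,"wy":0,"wz":0},{"tx":-10.6,"ty":20,"tz":-9,"wx":0,"wy":0,"wz":0},{"tx":-12.7,"ty":24,"tz":-9,"wx":0,"wy":0,"wz":0},{"tx":-14.3,"ty":27,"tz":-9,"wx":0,"wy":0,"wz":0},{"tx":-14.9,"ty":28.2,"tz":-9,"wx":0,"wy":0,"wz":0},{"tx":-14.9,"ty":28.2,"tz":-9,"wx":0,"wy":0,"wz":0},{"tx":-14.9,"ty":28.2,"tz":-9,"wx":0,"wy":0,"wz":0}]'; python3 - <<'E'
from h import *
im,d,c=grab("wrist","w8.png"); W=world(c,d.astype(float))
n=(abs(W[...,0]-.438)<.09)&(abs(W[...,1]-.318)<.09)
hsv=cv2.cvtColor(im,cv2.COLOR_RGB2HSV)
r=n&(W[...,2]>.009)&(W[...,2]<.022)&(hsv[...,1]<70)
f=n&(W[...,2]>.001)&(W[...,2]<.022)&(hsv[...,1]<60)
for m in(r,f): print(m.sum(),cv2.minAreaRect((W[m][:,:2]*1000).astype(np.float32)),np.percentile(W[m],[1,50,99],axis=0).round(3).tolist())
im,d,c=grab("scene","s2.png")
o=robot.get_obs();print(o["eef_pos"],o["ft_force"],o["grip_width"])
E
```

```text
time: 19.08
eef_pos: [0.437, 0.3176, 0.2407]
tcp_rot: [-180.0, -0.1, -138.6]
ft_force: [0.7, -0.4, -1.5]
grip_width: 0.0447
grasp_force: 36.1
1108 ((433.2445983886719, 324.7040710449219), (125.01405334472656, 124.46729278564453), 1.0749796628952026) [[0.37, 0.262, 0.009], [0.419, 0.31, 0.014], [0.496, 0.386, 0.016]]
8648 ((435.3482360839844, 324.2599182128906), (129.6814422607422, 125.2660140991211), 0.9720606803894043) [[0.372, 0.263, 0.003], [0.429, 0.321, 0.005], [0.494, 0.385, 0.015]]
[0.4373121  0.31756624 0.24110042] [-0.55028673 -0.01433491 -1.11847805] 0.04472438401306118
```

View pics/w8.png

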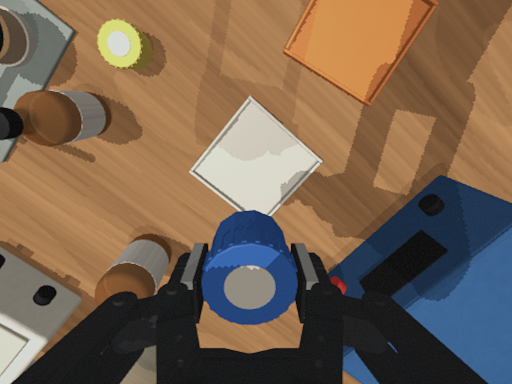

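View pics/s2.png

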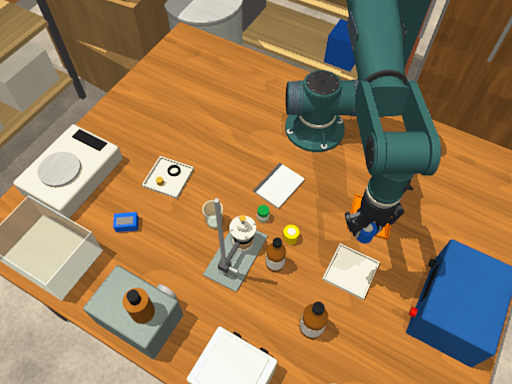

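Wrist view: cap held upright at (250,270), clean empty tray at (257,157), centre (0.433, 0.325), rim 125 mm square. Scene view: neck bare with plunger out at (243,228), bottles, beaker, jar and slug all in place.

```bash
python3 -m crank '[{"tx":-0.16,"ty":0.79,"tz":3,"wx":0,"wy":0,"wz":0},{"tx":-0.16,"ty":0.79,"tz":7,"wx":0,"wy":0,"wz":0},{"tx":-0.16,"ty":0.79,"tz":11,"wx":0,"wy":0,"wz":0},{"tx":-0.16,"ty":0.79,"tz":15,"wx":0,"wy":0,"wz":0},{"tx":-0.16,"ty":0.79,"tz":18,"wx":0,"wy":0,"wz":0},{"tx":-0.16,"ty":0.79,"tz":20,"wx":0,"wy":0,"wz":0},{"tx":-0.16,"ty":0.79,"tz":21,"wx":0,"wy":0,"wz":0},{"tx":-0.16,"ty":0.79,"tz":21.5,"wx":0,"wy":0,"wz":0},{"tx":-0.16,"ty":0.79,"tz":21.5,"wx":0,"wy":0,"wz":0}]'
python3 -m crank '[{"tx":0,"ty":0,"tz":0.05,"wx":0,"wy":0,"wz":0},{"tx":0,"ty":0,"tz":0.1,"wx":0,"wy":0,"wz":0},{"tx":0,"ty":0,"tz":0.1,"wx":0,"wy":0,"wz":0},{"tx":0,"ty":0,"tz":0.1,"wx":0,"wy":0,"wz":0}]'
```

```text
time: 20.3
eef_pos: [0.4334, 0.3256, 0.0267]
tcp_rot: [-180.0, 0.1, -138.5]
ft_force: [0.5, 0.1, -0.7]
grip_width: 0.0449
grasp_force: 36.1
time: 20.8
eef_pos: [0.4329, 0.3257, 0.0253]
tcp_rot: [-180.0, 0.0, -138.5]
ft_force: [0.3, -0.5, -1.0]
grip_width: 0.0452
grasp_force: 36.1
```

Contact is expected at TCP about 0.0195; I'll go down slowly.

```bash
python3 -m crank '[{"tx":0,"ty":0,"tz":0.1,"wx":0,"wy":0,"wz":0},{"tx":0,"ty":0,"tz":0.2,"wx":0,"wy":0,"wz":0},{"tx":0,"ty":0,"tz":0.3,"wx":0,"wy":0,"wz":0},{"tx":0,"ty":0,"tz":0.4,"wx":0,"wy":0,"wz":0},{"tx":0,"ty":0,"tz":0.45,"wx":0,"wy":0,"wz":0},{"tx":0,"ty":0,"tz":0.5,"wx":0,"wy":0,"wz":0},{"tx":0,"ty":0,"tz":0.5,"wx":0,"wy":0,"wz":0},{"tx":0,"ty":0,"tz":0.5,"wx":0,"wy":0,"wz":0}]'
python3 -m crank '[{"tx":0,"ty":0,"tz":0.05,"wx":0,"wy":0,"wz":0},{"tx":0,"ty":0,"tz":0.1,"wx":0,"wy":0,"wz":0},{"tx":0,"ty":0,"tz":0.1,"wx":0,"wy":0,"wz":0},{"tx":0,"ty":0,"tz":0.1,"wx":0,"wy":0,"wz":0}]'
```

```text
time: 21.8
eef_pos: [0.4329, 0.3256, 0.0202]
tcp_rot: [180.0, 0.0, -138.5]
ft_force: [0.3, 0.1, -0.9]
grip_width: 0.0449
grasp_force: 36.1
time: 22.3
eef_pos: [0.4329, 0.3257, 0.0192]
tcp_rot: [180.0, 0.0, -138.5]
ft_force: [-0.2, 0.8, -0.7]
grip_width: 0.0448
grasp_force: 36.1
```

```bash
python3 -m crank '[{"tx":0,"ty":0,"tz":0.05,"wx":0,"wy":0,"wz":0},{"tx":0,"ty":0,"tz":0.1,"wx":0,"wy":0,"wz":0},{"tx":0,"ty":0,"tz":0.1,"wx":0,"wy":0,"wz":0},{"tx":0,"ty":0,"tz":0.1,"wx":0,"wy":0,"wz":0}]'
python3 - <<'E'
from h import *
im,d,c=grab("wrist","w9.png"); W=world(c,d.astype(float)); hsv=cv2.cvtColor(im,cv2.COLOR_RGB2HSV)
n=np.hypot(W[...,0]-.433,W[...,1]-.325)<.05
t=n&(hsv[...,0]>100)&(hsv[...,0]<130)&(hsv[...,1]>120); print("cap top z",np.percentile(W[t][:,2],[5,50,95]))
g=n&(hsv[...,1]<60)&(W[...,2]<.01); print("floor",g.sum(),np.median(W[g][:,2]))
E
```

```text
time: 22.8
eef_pos: [0.4331, 0.3258, 0.0191]
tcp_rot: [-180.0, 0.0, -138.5]
ft_force: [-1.4, -1.5, 5.5]
grip_width: 0.0451
grasp_force: 36.6
cap top z [0.01333922 0.04812113 0.0493436 ]
floor 9622 0.004445484254769021
```

Contact: 5.5 N upward, TCP stopped at 0.0191 as predicted, cap top at 48 mm. Release and back off straight up.

```bash
python3 -m crank '[{"tx":0,"ty":0,"tz":-0.05,"wx":0,"wy":0,"wz":0},{"tx":0,"ty":0,"tz":-0.05,"wx":0,"wy":0,"wz":0},{"tx":0,"ty":0,"tz":-0.05,"wx":0,"wy":0,"wz":0},{"tx":0,"ty":0,"tz":-0.05,"wx":0,"wy":0,"wz":0},{"tx":0,"ty":0,"tz":-0.05,"wx":0,"wy":0,"wz":0}]' 0.8
python3 -m crank '[{"tx":0,"ty":0,"tz":-0.5,"wx":0,"wy":0,"wz":0},{"tx":0,"ty":0,"tz":-1.5,"wx":0,"wy":0,"wz":0},{"tx":0,"ty":0,"tz":-4,"wx":0,"wy":0,"wz":0},{"tx":0,"ty":0,"tz":-8,"wx":0,"wy":0,"wz":0},{"tx":0,"ty":0,"tz":-12,"wx":0,"wy":0,"wz":0},{"tx":0,"ty":0,"tz":-15,"wx":0,"wy":0,"wz":0},{"tx":0,"ty":0,"tz":-15,"wx":0,"wy":0,"wz":0},{"tx":0,"ty":0,"tz":-15,"wx":0,"wy":0,"wz":0}]'
python3 - <<'E'
from h import *
im,d,c=grab("wrist","w10.png"); W=world(c,d.astype(float)); hsv=cv2.cvtColor(im,cv2.COLOR_RGB2HSV)
n=np.hypot(W[...,0]-.433,W[...,1]-.325)<.05
t=n&(hsv[...,0]>100)&(hsv[...,0]<130)&(hsv[...,1]>120); p=W[t&(W[...,2]>.043)]
print("top z",np.median(p[:,2]),cv2.minEnclosingCircle((p[:,:2]*1000).astype(np.float32)))
E
```

```text
time: 23.48
eef_pos: [0.4328, 0.3256, 0.0185]
tcp_rot: [180.0, -0.0, -138.5]
ft_force: [0.1, 0.3, -0.5]
grip_width: 0.0684
grasp_force: 0.0
time: 24.48
eef_pos: [0.4325, 0.3254, 0.1681]
tcp_rot: [180.0, -0.0, -138.5]
ft_force: [-0.3, -0.0, -1.1]
grip_width: 0.0685
grasp_force: 0.0
top z 0.048406384203679154 ((430.8746337890625, 326.4122314453125), 47.22603988647461)
```

View pics/w10.png

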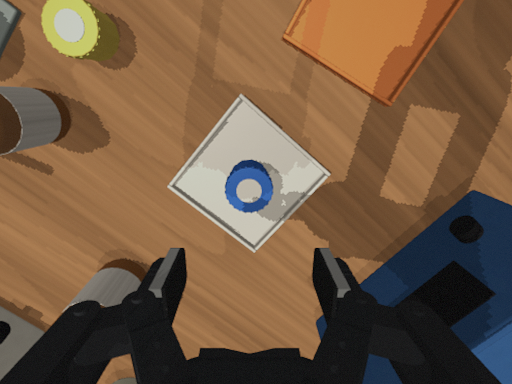

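The cap stands upright at (249,187) in the middle of the clean tray, its top 48 mm high as it should be, and the gripper is clear of it.

```bash
python3 -c "
from plant import robot
print(robot.close_job())"
```

```text
the job is handed in; nothing more can be done
None
```

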